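# Set and lock the lamp tester's aperture wheel

### The job

Turn the lamp tester's wheel by its crank until the slot-shaped aperture shows in the window, with the lock pin still out. Then put the lock pin in the guide block and ease the wheel to and fro until the pin drops fully home and locks it. Stop as soon as it has dropped (the wheel must not be pushed against the pin with more than about 6 N, nor the pin pressed hard on the wheel), let go, and leave the things lying about where they are.

Things in the scene. Friction and masses are not known exactly. Their poses are not given: they have to be found in the camera images.
- tester: The lamp tester: a flat grey housing 270 x 270 mm, 52 mm high, fixed to the bench. Origin: centre of its underside, on the wheel's upright axis. Its x axis points to the window, its y axis to the guide block.
- wheel: The wheel inside the housing, with a steel crank above the lid (arm's top 66 mm above the bench). Origin on the upright axis at bench height. x axis points to the slot aperture: yaw relative to the tester is 0 when the slot is centred in the window. At the start it stands 0.7 to 2.4 rad counter-clockwise from there (seen from above): turn it clockwise. It stays where it is left.
- mark (a point): Centre of the slot aperture, a dark radial slot 32 x 11 mm on the wheel's upper face, 100 mm from the axis; seen only through the window. The wheel has five more apertures, 60 degrees apart, all round.
- window (a point): Centre of the black-framed window in the lid, 100 mm from the axis; its opening is 40 mm radially and 50 mm across. On the lid's top, 52 mm above the bench.
- crank (a point): Grasp point on the crank's upright black post: 16 mm in diameter, 55 mm from the wheel's axis on the far side from the slot; the post runs from 66 to 116 mm above the bench, this point is at 94 mm. The post may turn in the fingers. The wheel's steady drag is about 6.4 N here; more means the wheel is pushing on the pin.
- guide (a point): Mouth of the guide hole: top face, 72 mm above the bench, of an aluminium block 32 x 32 x 20 mm on the lid, 100 mm from the axis. Hole 11.5 mm wide, upright, 2 mm lead-in. The notch belonging to the slot comes under it at a wheel yaw between -0.11 and +0.11 rad of centred, different each time, hidden under the lid and not measured: find it by feel, turning slowly with the pin in.
- face (a point): Point on the wheel's upper face straight below the guide's mouth, 30 mm under it (42 mm above the bench), fixed to the tester. The pin in the guide rests here, its collar 14 mm above the block, until a notch comes. The face has six radial lock notches 60 degrees apart, 13 mm wide, open below.
- pin: Steel lock pin, 65 to 105 g, upright in its stand. Origin: centre of its foot, z up. Shank 10 mm across, 44 mm long, tip tapered over 3 mm; then a collar 22 mm across from 44 to 49 mm; then a round grip 16 mm across from 49 to 81 mm: take it about 71 mm above the foot. It falls by its own weight when a notch comes under it, until the collar lies on the guide block, and then stops the wheel.
- stand: The pin's stand: a dark steel block 56 x 56 x 30 mm with a 12 mm hole 26 mm deep; fixed. Origin: centre of its underside; the pin's foot is 4 mm above that.
- radio: A loose car radio, a flat steel box 160 x 180 x 50 mm with a black front; bystander. Origin: centre of its underside.
- speaker: A loose round black car speaker, 132 mm across, 55 mm high; bystander. Origin: centre of its underside.
- jar: A small screw-top jar, 60 mm across, 70 mm high; bystander. Origin: centre of its underside.
- spray: A spray can, 66 mm across, 150 mm high; bystander. Origin: centre of its underside.
- driver: A screwdriver 200 mm long lying flat; bystander. Origin: under its middle, x along its length.
- wrench: A flat steel spanner 180 mm long; bystander. Origin: under its middle, x along its length.
- collar: A loose steel ring, 44 mm across, 20 mm high, with a 24 mm hole; bystander. Origin: centre of its underside.

How it is judged:
By the outcome, as a careful person would: the job done as asked, in the order asked, and still so for the second after the job is handed in, with the robot touching nothing.
It also fails if it takes over 72 s, if anything falls off the work surface, if the arm or the gripper's body presses on something with over 40 N, if the wrist force passes 120 N, or if a joint passes its speed limit or range.

### The arm

A 6-joint arm with a two-finger parallel gripper is mounted at the origin on the work surface. World frame = base frame: x ahead of the robot, y to its left, z up, the work surface at z = 0. Lengths are in m, angles in rad, forces in N, time in s.
With the tool pointing down it reaches from about 0.35 to 0.975 m from the base axis. Payload 4.9 kg.
Tool frame: the origin (TCP) lies at the very end of the fingers, on their centre line; the grasp point (between the pads) lies 19 mm behind it (ctrl.grasp_offset is the distance from the TCP to the grasp point, in m); z points along the fingers, y is the line along which they close (so a half turn about z gives the same grasp; the last joint's range is limited). The gripper opens to 85 mm and grips with 20 to 120 N. Pads are 22 mm wide; open, the fingers measure 114 mm over their backs; the gripper's body (76 mm by 85 mm) begins 54 mm behind the grasp point. The pads swing forward as they close: fully open they stand 13 mm farther back than shut.
Start: joints at [-1.286, 0.053, 1.613, -0, 1.476, -0.119], TCP at [0.246, -0.575, 0.231] pointing down, gripper open.
Joint ranges: [-3.01, 3.01], [-1.01, 2.22], [0.06, 2.58], [-1.02, 4.17], [0.09, 2.62], [-3.14, 3.14]. Speed limits (rad/s): [2.57, 2.57, 3.14, 3.14, 3.14, 3.14].

### API

Orientations are given as a rotation vector (axis times angle).
In Python, from station import ctrl, optics gives the robot as it stands.
- The arm moves only by the shell command python3 -m handwheel 'ROWS' [OPENING] [FORCE]. ROWS is JSON, a list of rows, each an object of numbers: "tx", "ty", "tz": the shift along the tool's x, y, z in mm; "roll": the turn about the tool's z in rad. A call has 1 to 12 rows; each row shifts and turns the commanded pose from where the row before left it, along the tool's axes as they then stand; what a row does not reach is not made up. A row lasts 1/12 s, in which the tool goes at most 41.7 mm and 7.16 degrees, less where a joint would pass 70% of its speed; a pose out of reach is approached as far as the arm can. A call with a gripper value outside its range is refused whole. OPENING is the finger opening in mm, from 0 to 85.4, set as the call begins (- or left out, the last holds). The fingers move at their own pace and stop on an object; FORCE is the grip in N (left out, the last holds). Time passes only in rows, so rows that do not move let the fingers close. It gives the time, the measured TCP pose, the force, the opening and the grip force at its end, in the units of the state.
- ctrl.get_obs(): the state, without advancing time (a new reading comes with each control period).
- optics.get_image(name): name is "scene" or "top" or "wrist"; returns (picture, depth): 384x512x3 uint8, red, green, blue; 384x512 float32, m along the optical axis (not along the pixel's ray), 0 where there is no reading.
- optics.camera_params(name): a dict with "mtx" (3x3 intrinsics, pixels), "extrinsics" (4x4, takes a point from camera to world coordinates); the wrist camera has in their place "tool_from_camera" (4x4, takes a point from camera to tool coordinates, whose origin is the TCP and whose axes are the flange's). Camera axes: x right, y down, z forward; pixel columns grow to the right and rows downward; lengths in m; the calibration is good to about 2 mm. A picture is of the moment at which its call begins: read the wrist's pose just before it. camera_params takes no time and is no camera call.
- ctrl.finish_job(): hands the job in; it is judged then, once.
The state is a dict: "t": time; "q": joint angles; "dq": joint speeds; "effort": joint torques, N m; "tool_pos": TCP position; "tool_rot": TCP orientation; "contact_force": force on the tool from outside, world axes, zero at the start; "wrist_torque": the same for the moment, N m; "opening": finger opening in m; "grip_force": force on a finger pad.
Only numpy, scipy, OpenCV 4.12 (cv2) and the standard library are available. Lean on these libraries where they do the work, as an engineer would, in place of code of your own. Each camera call takes 0.05 s, during which the arm holds its last target. There are 200 camera calls.

## Working session

There is one attempt and no reset: what is moved stays moved. The work goes in short steps, Python scripts to look and compute and a shell command to move; the robot and the scene stay as the last step left them, time stands still between calls to the robot, and variables do not carry over. Pictures are saved under pics/ and viewed, at most 10 in all, crops included, and the job is handed in when it is done.

```bash
ls; mkdir -p pics; python3 - <<'E'
from station import ctrl, optics
import cv2,numpy as np
o=ctrl.get_obs();print(o)
for n in("top","scene"):
    im,d=optics.get_image(n);cv2.imwrite(f"pics/{n}0.png",im[:,:,::-1]);np.save(f"pics/{n}0.npy",d)
    np.save(f"pics/{n}0im.npy",im)
    p=optics.camera_params(n);print(p)
print(optics.camera_params("wrist"))
a=cv2.imread("pics/top0.png");cv2.imwrite("pics/top0v.png",cv2.resize(a,(800,600),interpolation=cv2.INTER_CUBIC))
E
```

```text
pics
{'t': 0.0, 'q': array([-1.28599334e+00,  5.33338972e-02,  1.61428255e+00,  1.32516277e-05,
        1.47598345e+00, -1.18997213e-01]), 'dq': array([ 0.00150355,  0.00125656, -0.00153279, -0.00155789,  0.00077293,
        0.00101188]), 'effort': array([-3.87090504e-04, -3.93686986e+01, -3.70177853e+01, -2.86489876e-04,
        7.02702440e-03, -1.02645845e-05]), 'tool_pos': array([ 0.2454043 , -0.57413934,  0.23008409]), 'tool_rot': array([-3.07581809e+00, -6.29584023e-01,  2.40288171e-04]), 'contact_force': array([0.06594884, 0.38902942, 0.28533951]), 'wrist_torque': array([-0.01257559,  0.01274914,  0.00464981]), 'grip_force': 0.0, 'opening': 0.08534734669389889}
{'mtx': array([[432.74988012,   0.        , 254.31622796],
       [  0.        , 432.74988012, 195.22366049],
       [  0.        ,   0.        ,   1.        ]]), 'extrinsics': array([[-2.06739914e-02, -9.81740506e-01,  1.89098293e-01,
         2.98188996e-01],
       [-9.99777513e-01,  2.10922862e-02,  1.99684624e-04,
        -2.11501533e-02],
       [-4.18455380e-03, -1.89052093e-01, -9.81958144e-01,
         1.4218923
[... 342 characters left out ...]
0.99796574,  0.01069286, -0.06284941,  0.05061387],
       [-0.02415292, -0.84893235, -0.52794933,  0.76525956],
       [ 0.        ,  0.        ,  0.        ,  1.        ]])}
{'mtx': array([[267.93794409,   0.        , 253.66972958],
       [  0.        , 267.93794409, 190.19303398],
       [  0.        ,   0.        ,   1.        ]]), 'tool_from_camera': array([[-4.64392668e-04, -9.51031330e-01, -3.09094150e-01,
         7.91269778e-02],
       [ 9.99999599e-01, -2.04772037e-04, -8.72380983e-04,
         8.05089779e-05],
       [ 7.66367808e-04, -3.09094431e-01,  9.51031043e-01,
        -1.42506094e-01],
       [ 0.00000000e+00,  0.00000000e+00,  0.00000000e+00,
         1.00000000e+00]])}
```

View pics/top0v.png

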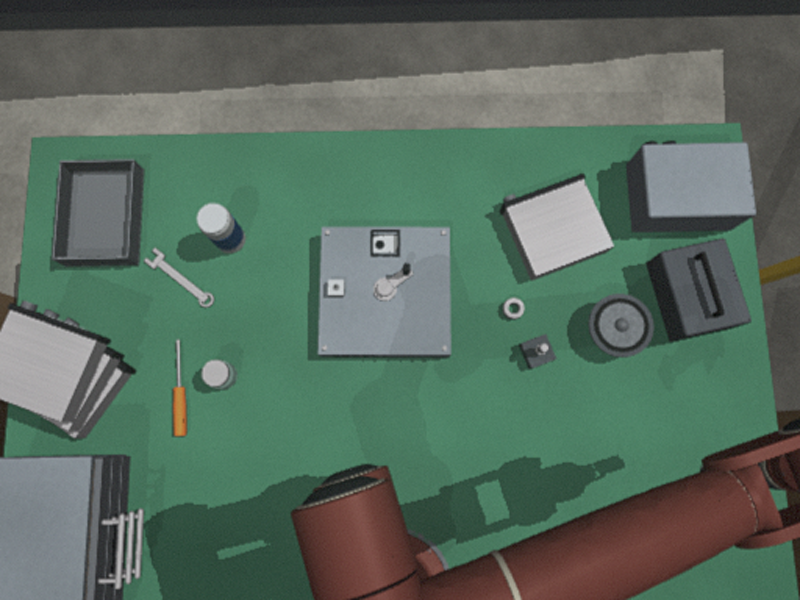

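View pics/scene0.png

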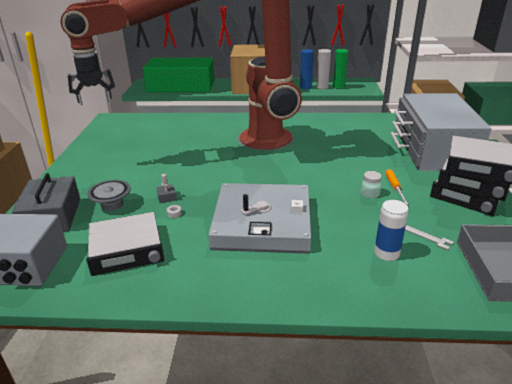

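The top view (800x600) shows the tester at (385,291). Its window is up at (385,243), the guide block left at (335,288), and the crank post at (407,269), pointing up-right. The pin in its stand is at (543,349), with the loose ring at (513,308). In the scene view the post is at (246,202), the guide at (297,206) and the pin at (165,183).

```bash
cat > h.py <<'E'
from station import ctrl, optics
import cv2,numpy as np
from scipy.spatial.transform import Rotation as R
def pose(n,o=None):
    p=optics.camera_params(n)
    if n!="wrist": return p["mtx"],p["extrinsics"]
    T=np.eye(4);T[:3,:3]=R.from_rotvec(o["tool_rot"]).as_matrix();T[:3,3]=o["tool_pos"]
    return p["mtx"],T@p["tool_from_camera"]
def ray(K,E,uv):
    d=E[:3,:3]@np.linalg.solve(K,[uv[0],uv[1],1.]);return E[:3,3],d
def plane(K,E,uv,z):
    c,d=ray(K,E,uv);return c+d*(z-c[2])/d[2]
def tri(rays):
    A=np.zeros((3,3));b=np.zeros(3)
    for c,d in rays:
        d=d/np.linalg.norm(d);P=np.eye(3)-np.outer(d,d);A+=P;b+=P@c
    return np.linalg.solve(A,b)
def proj(K,E,X):
    x=K@(E[:3,:3].T@(np.asarray(X)-E[:3,3]));return x[:2]/x[2]
def cloud(K,E,d):
    v,u=np.mgrid[:d.shape[0],:d.shape[1]]
    c=np.stack([(u-K[0,2])*d/K[0,0],(v-K[1,2])*d/K[1,1],d],-1)
    return c@E[:3,:3].T+E[:3,3]
def snap(n,name):
    o=ctrl.get_obs();im,d=optics.get_image(n);cv2.imwrite(f"pics/{name}.png",im[:,:,::-1])
    K,E=pose(n,o);np.savez(f"pics/{name}.npz",im=im,d=d,K=K,E=E);return im,d,K,E
E
python3 - <<'E'
from h import *
K,E=pose("top");d=np.load("pics/top0.npy");im=np.load("pics/top0im.npy");X=cloud(K,E,d);z=X[...,2]
def st(m,t): 
    q=X[m];print(t,m.sum(),q.mean(0).round(4),q.min(0).round(3),q.max(0).round(3))
box=lambda u0,u1,v0,v1:np.pad(np.ones((v1-v0,u1-u0),bool),((v0,384-v1),(u0,512-u1)))
lid=box(195,300,135,235)&(z>.044)&(z<.058)
st(lid,'lid')
uv=np.argwhere(lid)[:,::-1]
P=X[lid][:,:2].astype(np.float32);r=cv2.minAreaRect(P);print(r)
st(box(195,300,135,235)&(z>.10),'post top')
st(box(205,225,170,200)&(z>.066)&(z<.08),'guide')
st(box(325,360,205,240)&(z>.07),'pin grip')
st(box(325,360,205,240)&(z>.02)&(z<.04),'stand')
for n,u,v in(('post',407,269),):
    print(plane(K,E,(u*.64,v*.64),.116))
print('guide',plane(K,E,(336*.64,288*.64),.072),'window',plane(K,E,(385*.64,243*.64),.052),'pin',plane(K,E,(543*.64,348*.64),.085))
E
```

```text
lid 6029 [0.5892 0.0041 0.0527] [ 0.457 -0.132  0.044] [0.734 0.142 0.058]
((0.595553457736969, 0.004856899380683899), (0.27067339420318604, 0.2715807557106018), 88.4245376586914)
post top 63 [ 0.4178 -0.0279  0.9452] [ 0.298 -0.046  0.105] [ 0.634 -0.021  1.422]
guide 95 [0.5979 0.1056 0.0727] [0.582 0.091 0.066] [0.615 0.12  0.079]
pin grip 29 [ 0.4402 -0.2692  0.2683] [ 0.298 -0.317  0.072] [ 0.471 -0.021  1.422]
stand 266 [ 0.4624 -0.3079  0.0309] [ 0.43  -0.344  0.02 ] [ 0.498 -0.274  0.038]
[ 0.622164   -0.04152509  0.116     ]
guide [0.59628677 0.10378718 0.072     ] window [0.69522057 0.00235983 0.052     ] pin [ 0.46248964 -0.30843482  0.085     ]
```

```bash
cat > go.py <<'E'
import sys;from h import *
def go(x,y,z,yaw=None):
    o=ctrl.get_obs();M=R.from_rotvec(o["tool_rot"]).as_matrix();y0=np.arctan2(M[1,0],M[0,0])
    d=M.T@(np.array([x,y,z])-o["tool_pos"])*1000
    print("t%.2f pos"%o["t"],o["tool_pos"].round(4),"tiltz",M[:,2].round(3),"yaw %.3f"%y0,"-> first shift tx,ty,tz",d.round(1),"then roll","" if yaw is None else round(-(yaw-y0),3))
if __name__=="__main__": go(*map(float,sys.argv[1:]))
E
python3 go.py 0.46 -0.19 0.23 0
```

```text
t0.10 pos [ 0.2454 -0.5742  0.2302] tiltz [-0.001  0.002 -1.   ] yaw 0.404 -> first shift tx,ty,tz [ 348.3 -269.     0.7] then roll 0.404
```

```bash
python3 -m handwheel '[{"tx":29,"ty":-22.4},{"tx":29,"ty":-22.4},{"tx":29,"ty":-22.4},{"tx":29,"ty":-22.4},{"tx":29,"ty":-22.4},{"tx":29,"ty":-22.4},{"tx":29,"ty":-22.4},{"tx":29,"ty":-22.4},{"tx":29,"ty":-22.4},{"tx":29,"ty":-22.4},{"tx":29,"ty":-22.4},{"tx":29,"ty":-22.4}]'; python3 -m handwheel '[{"roll":0.101},{"roll":0.101},{"roll":0.101},{"roll":0.101},{}]'; python3 go.py 0.58 0.0 0.25 0; python3 - <<'E'
from h import *
snap("wrist","w1")
E
```

```text
t0.10 pos [ 0.2454 -0.5742  0.2302] tiltz [-0.001  0.002 -1.   ] yaw 0.404 -> first shift tx,ty,tz [ 533.3 -396.6  -19. ] then roll 0.404$[0]: bad value
$[0]: bad value
```

View pics/w1.png

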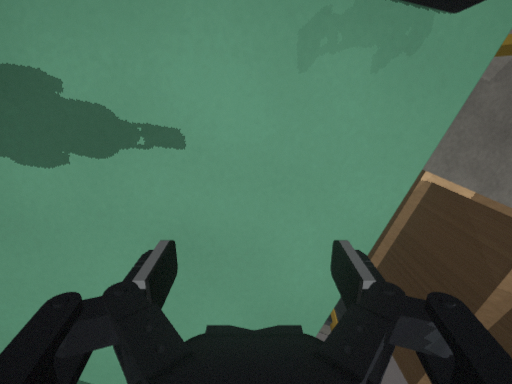

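The move was refused, so the wrist view still shows the start place, with the fingers at (160,270) and (350,270). The rows probably need all four keys.

```bash
python3 -m handwheel '[{"tx":29,"ty":-22.4,"tz":0,"roll":0},{"tx":29,"ty":-22.4,"tz":0,"roll":0},{"tx":29,"ty":-22.4,"tz":0,"roll":0},{"tx":29,"ty":-22.4,"tz":0,"roll":0},{"tx":29,"ty":-22.4,"tz":0,"roll":0},{"tx":29,"ty":-22.4,"tz":0,"roll":0},{"tx":29,"ty":-22.4,"tz":0,"roll":0},{"tx":29,"ty":-22.4,"tz":0,"roll":0},{"tx":29,"ty":-22.4,"tz":0,"roll":0},{"tx":29,"ty":-22.4,"tz":0,"roll":0},{"tx":29,"ty":-22.4,"tz":0,"roll":0},{"tx":29,"ty":-22.4,"tz":0,"roll":0}]'; python3 -m handwheel '[{"tx":0,"ty":0,"tz":0,"roll":0.101},{"tx":0,"ty":0,"tz":0,"roll":0.101},{"tx":0,"ty":0,"tz":0,"roll":0.101},{"tx":0,"ty":0,"tz":0,"roll":0.101},{"tx":0,"ty":0,"tz":0,"roll":0}]'; python3 - <<'E'
from h import *
snap("wrist","w2")
from go import go
go(.58,0,.25,0)
E
```

```text
t: 1.15
tool_pos: [0.4603, -0.189, 0.2311]
tool_rot: [3.078, 0.63, -0.0]
contact_force: [1.5, -0.0, -0.6]
opening: 0.0858
grip_force: 0.0
t: 1.57
tool_pos: [0.4598, -0.1905, 0.231]
tool_rot: [-3.141, 0.002, 0.001]
contact_force: [0.0, -0.2, -0.4]
opening: 0.0854
grip_force: 0.0
t1.62 pos [ 0.4598 -0.1906  0.231 ] tiltz [-0.  0. -1.] yaw 0.002 -> first shift tx,ty,tz [ 120.6 -190.4  -19. ] then roll 0.002
```

View pics/w2.png

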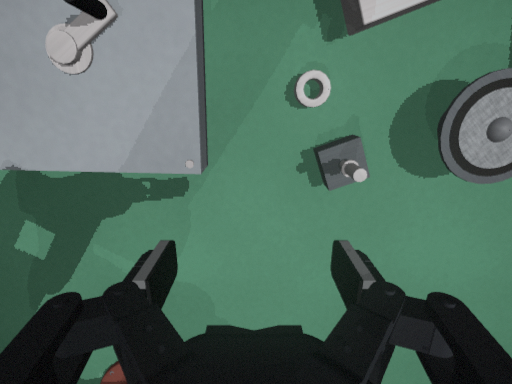

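The wrist view shows the pin's top at (360,175) in its stand at (343,162), the ring at (313,88) and part of the tester at left. Next I go over the tester.

```bash
python3 -m handwheel '[{"tx":20,"ty":-32,"tz":-3.2,"roll":0},{"tx":20,"ty":-32,"tz":-3.2,"roll":0},{"tx":20,"ty":-32,"tz":-3.2,"roll":0},{"tx":20,"ty":-32,"tz":-3.2,"roll":0},{"tx":20,"ty":-32,"tz":-3.2,"roll":0},{"tx":20,"ty":-32,"tz":-3.2,"roll":0},{"tx":0,"ty":0,"tz":0,"roll":0},{"tx":0,"ty":0,"tz":0,"roll":0}]'; python3 - <<'E'
from h import *
snap("wrist","w3")
E
```

```text
t: 2.28
tool_pos: [0.5805, 0.0026, 0.2503]
tool_rot: [3.141, 0.008, -0.001]
contact_force: [-0.5, 0.6, 0.1]
opening: 0.0854
grip_force: 0.0
```

View pics/w3.png

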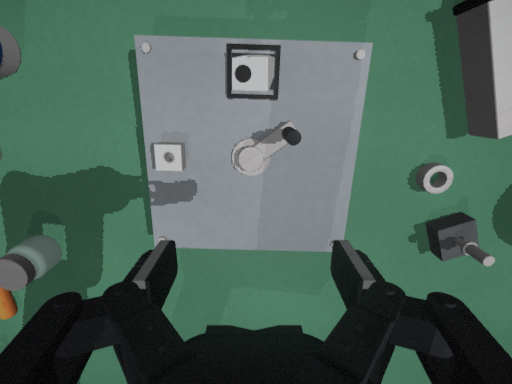

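The view shows the guide hole at (169,157), the window at (253,72), the hub at (251,157), the post's top at (291,136) and the pin's top at about (487,260).

```bash
python3 - <<'E'
from h import *
def ld(n):
    f=np.load(f"pics/{n}.npz");return f["im"],f["d"],f["K"],f["E"]
def blob(im,box,lo,hi):
    g=cv2.cvtColor(im,cv2.COLOR_RGB2GRAY);u0,u1,v0,v1=box
    m=cv2.inRange(g[v0:v1,u0:u1],lo,hi);n,l,s,c=cv2.connectedComponentsWithStats(m)
    k=1+s[1:,4].argmax();return c[k]+[u0,v0],s[k]
im3,d3,K3,E3=ld("w3");im2,d2,K2,E2=ld("w2")
g=cv2.cvtColor(im3,cv2.COLOR_RGB2GRAY)
print(g[150:166,160:180])
h,s=blob(im3,(162,177,150,165),0,120);print("hole",h,s,plane(K3,E3,h,.072))
p,s=blob(im3,(275,305,120,150),0,40);print("post",p,s)
X3=cloud(K3,E3,d3);X2=cloud(K2,E2,d2)
w,s=blob(im3,(220,288,38,106),0,45);print("frame",w,s,plane(K3,E3,s[:2]+s[2:4]/2-.5,.052))
print("post top depth",X3[136,291],"plane",plane(K3,E3,p,.116))
print("guide depth z",np.median(X3[146:168,157:182,2]),"lid",np.median(X3[190:230,200:240,2]))
hsv=cv2.cvtColor(im3,cv2.COLOR_RGB2HSV)
gr=((X3[...,2]>.04)&(X3[...,2]<.06)&(d3>0)).astype(np.uint8);gr[:,:130]=0;gr[:,380:]=0;gr[262:]=0
P=X3[gr>0][:,:2].astype(np.float32);print("lid rect",cv2.minAreaRect(P))
# screws
for b in((138,153,40,55),(353,368,47,62)):
    c,s=blob(im3,b,165,255);print("screw",c,s,plane(K3,E3,c,.053))
# hub
c,s=blob(im3,(240,263,145,170),165,255);print("hub",c,s,plane(K3,E3,c,.066))
# pin in w2, w3, heights
for X,im,K,E,b,n in((X2,im2,K2,E2,(335,372,155,187),"w2"),(X3,im3,K3,E3,(455,500,235,270),"w3")):
    sub=X[b[2]:b[3],b[0]:b[1]];q=sub[(sub[...,2]>.078)&(sub[...,2]<.12)];print(n,"pintop depth",len(q),q.mean(0) if len(q) else 0)
    c,s=blob(im,b,150,255);print(c,s,plane(K,E,c,.085))
E
python3 - <<'E'
import cv2
a=cv2.imread('pics/w2.png')[120:210,290:400];b=cv2.imread('pics/w3.png')[215:285,410:510]
c=cv2.imread('pics/w3.png')[30:190,140:320]
import numpy as np
o=np.zeros((590,800,3),np.uint8);o[:270,:330]=cv2.resize(a,None,fx=3,fy=3);o[300:510,:300]=cv2.resize(b,None,fx=3,fy=3);o[:400,340:790]=cv2.resize(c,(450,400));cv2.imwrite('pics/z.png',o)
E
```

```text
[[185 186 186 187 186 186 186 183 186 186 187 186 187 186 186 187 186 186
  187 186]
 [187 186 187 186 183 180 177 170 175 177 182 185 187 187 186 186 186 186
  187 186]
 [187 187 187 183 171 161 144 133 131 144 161 175 182 186 186 186 186 186
  186 186]
 [187 186 184 173 158 144 117  90  96 126 130 142 166 184 186 186 187 186
  186 186]
 [187 186 177 168 142 102  95  97 108 120 123 128 142 176 186 187 187 187
  187 185]
 [186 186 173 170 125 102 100 101 113 123 125 124 128 154 183 186 186 186
  186 186]
 [186 185 177 170 119 102 102 104 114 118 124 126 126 138 175 184 187 187
  187 186]
 [186 184 179 168 120 106 108 106 108  90 117 125 125 139 162 184 186 186
  185 188]
 [186 185 180 178 135 110 107 106 107  87 100 113 119 138 163 184 186 187
  186 187]
 [187 187 182 182 165 120 109 108 106 106  82  84 100 142 167 184 188 186
  186 186]
 [187 185 186 182 182 143 117 108 105 103  87  92 122 152 177 187 187 186
  188 186]
 [186 187 186 183 182 173 154 131 120 115 110 128 157 167 184 186 186 187
  187 185]
 [186 186 186 187 185 182 181 171 155 150 146 167 169 179 186 186 186 187
  187 
[... 594 characters left out ...]
22191682996 lid 0.05218965599219391
lid rect ((0.593402087688446, 0.007122635841369629), (0.2711455523967743, 0.2714194059371948), 88.58146667480469)
screw [145.6         46.97777778] [ 4  3  8  9 45] [0.71957614 0.12614043 0.053     ]
screw [360.68333333  53.98333333] [ 4  3  8  9 60] [ 0.71348393 -0.11908     0.053     ]
hub [251.60344828 157.9612069 ] [  0   0  23  25 464] [0.5950983  0.00535786 0.066     ]
w2 pintop depth 182 [ 0.46311779 -0.30701126  0.08423851]
[359.84285714 174.95714286] [ 19  14  13  13 140] [ 0.46271825 -0.30831652  0.085     ]
w3 pintop depth 152 [ 0.46333533 -0.30583873  0.0837568 ]
[488.54666667 260.94666667] [28 22 12  9 75] [ 0.46256856 -0.30814365  0.085     ]
```

View pics/z.png

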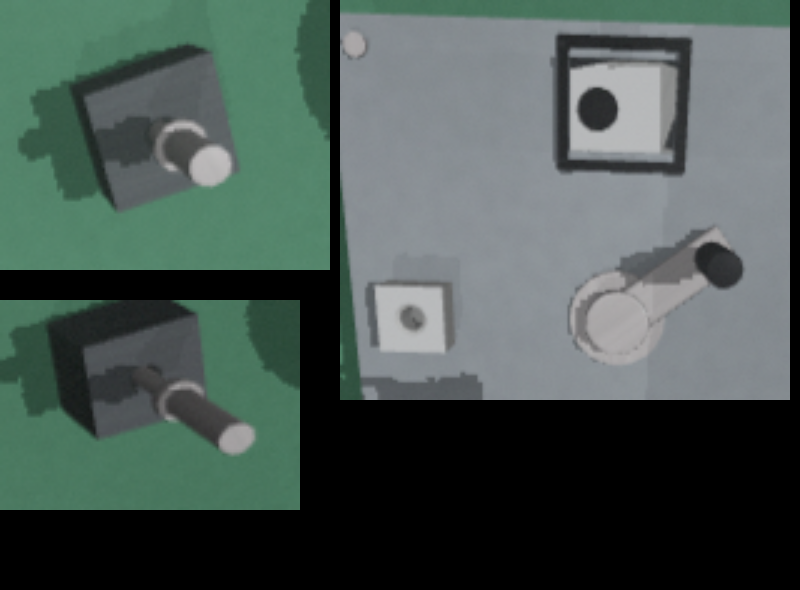

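```bash
python3 - <<'E'
from h import *
from go import go
f=np.load("pics/w3.npz");X=cloud(f["K"],f["E"],f["d"]);m=np.zeros((384,512),bool);m[115:155,270:310]=1
m&=(X[...,2]>.112)&(X[...,2]<.12)
v,u=np.argwhere(m).mean(0);print(m.sum(),X[m].mean(0),u,v);q=X[m].mean(0)
q=plane(f["K"],f["E"],(u,v),.116);print(q)
C=np.array([.5939,.0066]);r=q[:2]-C;print(np.hypot(*r),np.arctan2(r[1],r[0]))
go(q[0],q[1],.125,0)
E
```

```text
189 [ 0.62617275 -0.03739055  0.11568938] 293.1164021164021 137.5978835978836
[ 0.626226   -0.03734703  0.116     ]
0.054555582715567555 -0.9365962823430355
t2.33 pos [0.58   0.0016 0.2501] tiltz [-0.001 -0.    -1.   ] yaw 0.003 -> first shift tx,ty,tz [ 46.3  39.  125.1] then roll 0.003
```

```bash
python3 -m handwheel '[{"tx":15.4,"ty":13,"tz":32,"roll":0},{"tx":15.4,"ty":13,"tz":32,"roll":0},{"tx":15.4,"ty":13,"tz":32,"roll":0},{"tx":0,"ty":0,"tz":29,"roll":0},{"tx":0,"ty":0,"tz":0,"roll":0},{"tx":0,"ty":0,"tz":0,"roll":0}]' 60; python3 - <<'E'
from h import *
from go import go
im,d,K,E=snap("wrist","w4")
X=cloud(K,E,d);m=(X[...,2]>.1135)&(X[...,2]<.118)&(cv2.cvtColor(im,cv2.COLOR_RGB2GRAY)<60)
m[:,:180]=0;m[:,330:]=0
n,l,s,c=cv2.connectedComponentsWithStats(m.astype(np.uint8));k=1+s[1:,4].argmax();print(s[k],c[k],plane(K,E,c[k],.116),X[l==k].mean(0))
q=plane(K,E,c[k],.116);go(q[0],q[1],.075,0)
E
```

```text
t: 2.83
tool_pos: [0.624, -0.0388, 0.1233]
tool_rot: [-3.141, 0.002, 0.008]
contact_force: [-0.1, 0.0, -0.3]
opening: 0.0604
grip_force: 0.0
[241 221  24  22 422] [252.3436019  231.62085308] [ 0.62746797 -0.03793548  0.116     ] [ 0.62732448 -0.03793408  0.11576004]
t2.88 pos [ 0.6258 -0.0387  0.1261] tiltz [-0.  0. -1.] yaw -0.001 -> first shift tx,ty,tz [ 1.7 -0.7 51.1] then roll -0.001
```

View pics/w4.png

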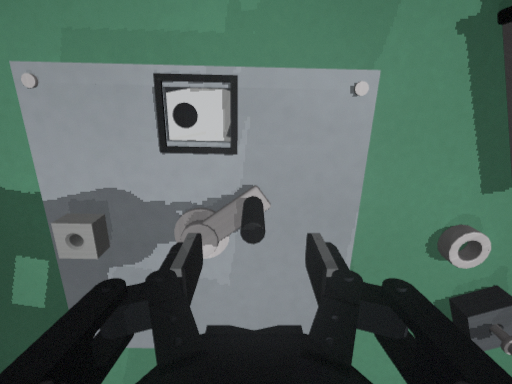

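The post's top is at (252,232), centred between the fingers, and the window still shows a round aperture. Now I lower and grip.

```bash
python3 -m handwheel '[{"tx":1,"ty":-0.4,"tz":17,"roll":0},{"tx":0.7,"ty":-0.3,"tz":17,"roll":0},{"tx":0,"ty":0,"tz":17,"roll":0},{"tx":0,"ty":0,"tz":0,"roll":0}]'; python3 -m handwheel '[{"tx":0,"ty":0,"tz":0,"roll":0},{"tx":0,"ty":0,"tz":0,"roll":0},{"tx":0,"ty":0,"tz":0,"roll":0},{"tx":0,"ty":0,"tz":0,"roll":0},{"tx":0,"ty":0,"tz":0,"roll":0},{"tx":0,"ty":0,"tz":0,"roll":0}]' 5 40; python3 - <<'E'
from h import *
o=ctrl.get_obs();p=o["tool_pos"][:2];C=np.array([.5945,.0066]);r=p-C;L=np.hypot(*r);a=np.arctan2(r[1],r[0]);print(o["tool_pos"],L,a)
th=np.linspace(a,-np.pi-.025+0.06,13)
P=C+.055*np.c_[np.cos(th),np.sin(th)];d=np.diff(P,axis=0)*1000
print(np.c_[d[:,0],-d[:,1]].round(1))
E
```

```text
t: 3.22
tool_pos: [0.627, -0.037, 0.0743]
tool_rot: [-3.141, -0.0, 0.002]
contact_force: [-1.4, -0.3, -0.3]
opening: 0.06
grip_force: 0.0
t: 3.72
tool_pos: [0.6294, -0.0379, 0.0771]
tool_rot: [3.14, -0.0, 0.005]
contact_force: [-1.3, -1.6, 6.4]
opening: 0.015
grip_force: 39.4
[ 0.62935769 -0.03793654  0.07713895] 0.05655582898962523 -0.9067083931993234
[[ -8.5   5.5]
 [ -9.3   3.8]
 [ -9.9   2.1]
 [-10.1   0.2]
 [ -9.9  -1.6]
 [ -9.5  -3.4]
 [ -8.7  -5.1]
 [ -7.6  -6.6]
 [ -6.3  -7.9]
 [ -4.8  -8.9]
 [ -3.1  -9.6]
 [ -1.3 -10. ]]
```

```bash
python3 -m handwheel '[{"tx":-4.2,"ty":3,"tz":0,"roll":0},{"tx":-4.3,"ty":2.5,"tz":0,"roll":0},{"tx":-4.6,"ty":2.1,"tz":0,"roll":0},{"tx":-4.7,"ty":1.7,"tz":0,"roll":0},{"tx":-4.9,"ty":1.3,"tz":0,"roll":0},{"tx":-5,"ty":0.8,"tz":0,"roll":0},{"tx":-5,"ty":0.3,"tz":0,"roll":0},{"tx":-5.1,"ty":-0.1,"tz":0,"roll":0},{"tx":-5,"ty":-0.6,"tz":0,"roll":0},{"tx":-4.9,"ty":-1,"tz":0,"roll":0},{"tx":0,"ty":0,"tz":0,"roll":0},{"tx":0,"ty":0,"tz":0,"roll":0}]'; python3 - <<'E'
from h import *
for i in range(3):
    o=ctrl.get_obs();p=o["tool_pos"][:2];C=np.array([.5945,.0066]);r=p-C;L=np.hypot(*r);a=np.arctan2(r[1],r[0]);print(o["t"],o["tool_pos"],L,a,o["contact_force"])
    if i<2: optics.get_image("wrist")
E
```

```text
t: 4.72
tool_pos: [0.5833, -0.0476, 0.0772]
tool_rot: [3.14, -0.001, 0.013]
contact_force: [4.6, -0.9, 3.3]
opening: 0.015
grip_force: 39.8
4.7167 [ 0.58330853 -0.04764086  0.07721817] 0.05538338876975211 -1.7742701395971585 [ 4.63842571 -0.90568794  3.34303052]
4.7667 [ 0.58328758 -0.04765434  0.07719679] 0.05540083210239593 -1.774591252582856 [ 4.21209227 -1.38996004  2.49049635]
4.8167 [ 0.58329134 -0.04764694  0.07720181] 0.05539282087409095 -1.7745518032691565 [ 5.79207166 -0.60000268  3.13505336]
```

```bash
python3 -m handwheel '[{"tx":-4.8,"ty":-1.2,"tz":0,"roll":0},{"tx":-4.7,"ty":-1.7,"tz":0,"roll":0},{"tx":-4.5,"ty":-2.1,"tz":0,"roll":0},{"tx":-4.3,"ty":-2.5,"tz":0,"roll":0},{"tx":-4.1,"ty":-2.9,"tz":0,"roll":0},{"tx":-3.8,"ty":-3.2,"tz":0,"roll":0},{"tx":-3.5,"ty":-3.5,"tz":0,"roll":0},{"tx":-3.2,"ty":-3.8,"tz":0,"roll":0},{"tx":-2.8,"ty":-4.1,"tz":0,"roll":0},{"tx":-2.4,"ty":-4.3,"tz":0,"roll":0},{"tx":-2,"ty":-4.5,"tz":0,"roll":0},{"tx":-1.6,"ty":-4.7,"tz":0,"roll":0}]'; python3 -m handwheel '[{"tx":-1.2,"ty":-4.9,"tz":0,"roll":0},{"tx":-0.8,"ty":-4.9,"tz":0,"roll":0},{"tx":0,"ty":0,"tz":0,"roll":0},{"tx":0,"ty":0,"tz":0,"roll":0}]'; python3 - <<'E'
from h import *
o=ctrl.get_obs();p=o["tool_pos"][:2];C=np.array([.5945,.0066]);r=p-C;L=np.hypot(*r);a=np.arctan2(r[1],r[0]);print(L,a)
snap("wrist","w5");snap("top","t5");snap("scene","s5")
a=cv2.imread("pics/w5.png");b=cv2.imread("pics/s5.png")[150:270,180:340]
c=np.zeros((384,800,3),np.uint8);c[:,:512]=a;c[:210,515:795]=cv2.resize(b,(280,210));cv2.imwrite("pics/v5.png",c)
E
```

```text
t: 5.82
tool_pos: [0.5343, -0.017, 0.077]
tool_rot: [3.124, -0.003, -0.021]
contact_force: [-32.1, -30.3, 25.0]
opening: 0.0152
grip_force: 38.4
t: 6.15
tool_pos: [0.5313, -0.0016, 0.076]
tool_rot: [3.136, -0.001, -0.025]
contact_force: [-26.8, -11.5, 24.3]
opening: 0.015
grip_force: 46.4
0.06376350713131766 -3.0131537958249655
```

View pics/v5.png

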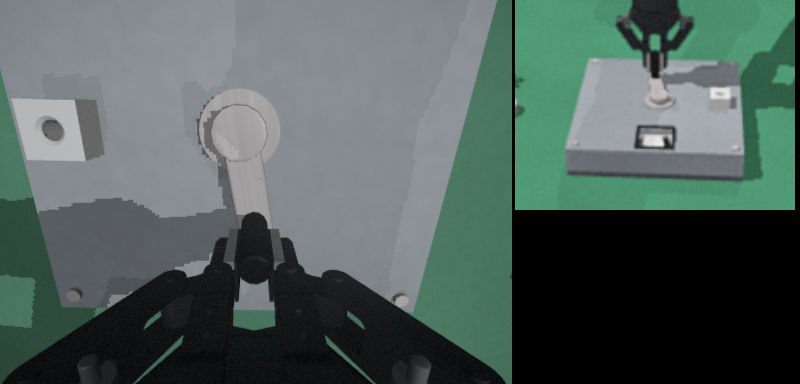

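The post is gripped and seen at (254,240), and the hub at (240,130). But the reading shows about 27 N with the TCP 8 mm farther out than it should be, so I check before going on.

```bash
python3 - <<'E'
from h import *
o=ctrl.get_obs()
for k in("t","q","effort","tool_pos","tool_rot","contact_force","wrist_torque","opening","grip_force"):print(k,np.round(o[k],4))
f=np.load("pics/w5.npz");X=cloud(f["K"],f["E"],f["d"]);g=cv2.cvtColor(f["im"],cv2.COLOR_RGB2GRAY)
m=(X[...,2]>.112)&(X[...,2]<.119)&(f["d"]>0);m[:,:225]=0;m[:,285:]=0;m[:190]=0;m[300:]=0
n,l,s,c=cv2.connectedComponentsWithStats(m.astype(np.uint8));
for k in range(1,n):
    if s[k,4]>30:print(s[k],c[k],X[l==k].mean(0))
# hole guide and hub
m=(g>150)&(X[...,2]>.0705)&(X[...,2]<.074);m[:,150:]=0;P=X[m];print("guide",P.mean(0),cv2.minAreaRect(P[:,:2].astype(np.float32)))
for z in(.054,.058,.062,.066,.07,.074,.078): 
    m=(abs(X[...,2]-z)<.002);m[:, :190]=0;m[:,285:]=0;m[:80]=0;m[180:]=0
    print(z,m.sum(),X[m].mean(0) if m.any() else 0)
c,s=cv2.minEnclosingCircle(np.argwhere((X[80:180,195:285,2]>.066)&(X[80:180,195:285,2]<.08))[:,::-1].astype(np.float32));print(c,s)
E
```

```text
t 6.3
q [-0.139  -0.0095  1.9486 -0.0081  1.2173  1.4351]
effort [  6.4227 -23.8538 -34.6385   3.2088  -6.4895  -0.2554]
tool_pos [ 0.5313 -0.0016  0.0761]
tool_rot [ 3.136e+00 -7.000e-04 -2.460e-02]
contact_force [-27.0475 -12.4238  24.0513]
wrist_torque [-1.4356  4.1177 -0.2164]
opening 0.0149
grip_force 46.4498
[ 225  250   60   50 1381] [254.09123823 270.31788559] [ 0.53943853 -0.00152944  0.11501531]
guide [0.59704599 0.10699657 0.07198388] ((0.5964232683181763, 0.10697465389966965), (0.03371350094676018, 0.03221217915415764), 88.26604461669922)
0.054 3043 [0.59787746 0.00938658 0.05365149]
0.058 1094 [0.59979881 0.00728716 0.05650948]
0.062 19 [0.58586376 0.00190345 0.06328541]
0.066 2228 [0.58770337 0.00545549 0.06686276]
0.07 1083 [0.59418244 0.00694453 0.06846468]
0.074 0 0
0.078 0 0
(49.0206184387207, 62.845359802246094) 40.378509521484375
```

```bash
python3 -m handwheel '[{"tx":0,"ty":0,"tz":0,"roll":0},{"tx":0,"ty":0,"tz":0,"roll":0},{"tx":0,"ty":0,"tz":0,"roll":0},{"tx":0,"ty":0,"tz":0,"roll":0}]' 40; python3 -m handwheel '[{"tx":0,"ty":0,"tz":-16,"roll":0},{"tx":0,"ty":0,"tz":-16,"roll":0},{"tx":0,"ty":0,"tz":-16,"roll":0},{"tx":0,"ty":0,"tz":0,"roll":0},{"tx":0,"ty":0,"tz":0,"roll":0}]'; python3 - <<'E'
from h import *
o=ctrl.get_obs();print(o["contact_force"],o["tool_pos"])
im,d,K,E=snap("wrist","w6")
X=cloud(K,E,d);m=(X[...,2]>.1135)&(X[...,2]<.118)&(cv2.cvtColor(im,cv2.COLOR_RGB2GRAY)<60)
m[:,:200]=0;m[:,310:]=0
n,l,s,c=cv2.connectedComponentsWithStats(m.astype(np.uint8));k=1+s[1:,4].argmax();print(s[k],c[k],plane(K,E,c[k],.116),X[l==k].mean(0))
E
```

```text
t: 6.63
tool_pos: [0.5367, 0.0014, 0.0746]
tool_rot: [-3.141, 0.0, -0.001]
contact_force: [-0.2, 0.1, -0.1]
opening: 0.04
grip_force: 0.0
t: 7.05
tool_pos: [0.5373, 0.0013, 0.1232]
tool_rot: [3.141, 0.0, 0.004]
contact_force: [-0.6, -0.7, -0.1]
opening: 0.0398
grip_force: 0.0
[-0.6054295  -0.72114843 -0.07064187] [0.53733254 0.00131628 0.12324708]
[247 220  24  23 426] [258.32629108 231.23004695] [ 0.5410952  -0.00152494  0.116     ] [ 0.54094382 -0.00153092  0.1157396 ]
```

View pics/w6.png

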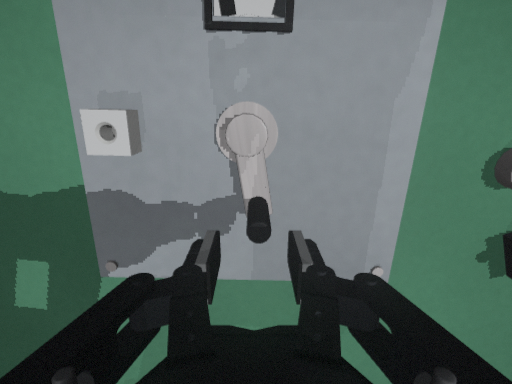

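Once released, the forces go to zero, so they came only from the clamped grip being dragged around. The post's top is at (258,231), with about 0.18 rad still to go. I'll now cage the post loosely, with the fingers at 18 mm, and push it sideways.

```bash
python3 -m handwheel '[{"tx":3.6,"ty":2.8,"tz":0,"roll":0},{"tx":0,"ty":0,"tz":16,"roll":0},{"tx":0,"ty":0,"tz":16,"roll":0},{"tx":0,"ty":0,"tz":16,"roll":0},{"tx":0,"ty":0,"tz":0,"roll":0}]';  python3 -m handwheel '[{"tx":0,"ty":0,"tz":0,"roll":0},{"tx":0,"ty":0,"tz":0,"roll":0},{"tx":0,"ty":0,"tz":0,"roll":0}]' 18 20; python3 -m handwheel '[{"tx":-0.3,"ty":-1.5,"tz":0,"roll":0},{"tx":-0.2,"ty":-1.5,"tz":0,"roll":0},{"tx":-0.2,"ty":-1.5,"tz":0,"roll":0},{"tx":-0.2,"ty":-1.5,"tz":0,"roll":0},{"tx":0,"ty":-1.5,"tz":0,"roll":0},{"tx":0,"ty":-1.5,"tz":0,"roll":0},{"tx":0,"ty":0,"tz":0,"roll":0},{"tx":0,"ty":0,"tz":0,"roll":0}]'
```

```text
t: 7.52
tool_pos: [0.5367, -0.0013, 0.0694]
tool_rot: [-3.14, 0.001, 0.014]
contact_force: [-1.3, 0.0, -1.3]
opening: 0.0398
grip_force: 0.0
t: 7.77
tool_pos: [0.5409, -0.0018, 0.0755]
tool_rot: [3.141, -0.0, 0.002]
contact_force: [-0.9, -0.7, -0.1]
opening: 0.0179
grip_force: 0.0
t: 8.43
tool_pos: [0.5392, 0.006, 0.0756]
tool_rot: [3.138, -0.0, -0.0]
contact_force: [-3.8, -5.3, 3.0]
opening: 0.0184
grip_force: 2.9
```

```bash
python3 -m handwheel '[{"tx":0,"ty":-1.5,"tz":0,"roll":0},{"tx":0,"ty":-1.5,"tz":0,"roll":0},{"tx":0,"ty":0,"tz":0,"roll":0},{"tx":0,"ty":0,"tz":0,"roll":0}]'; python3 -m handwheel '[{"tx":0,"ty":0.6,"tz":0,"roll":0},{"tx":0,"ty":0,"tz":0,"roll":0},{"tx":0,"ty":0,"tz":-28,"roll":0},{"tx":0,"ty":0,"tz":-28,"roll":0},{"tx":8,"ty":0,"tz":-40,"roll":0},{"tx":30,"ty":0,"tz":-25,"roll":0},{"tx":0,"ty":0,"tz":0,"roll":0},{"tx":0,"ty":0,"tz":0,"roll":0}]' 60; python3 - <<'E'
from h import *
im,d,K,E=snap("wrist","w7")
X=cloud(K,E,d);g=cv2.cvtColor(im,cv2.COLOR_RGB2GRAY);m=(X[...,2]>.1135)&(X[...,2]<.118)&(g<60)
n,l,s,c=cv2.connectedComponentsWithStats(m.astype(np.uint8));k=1+s[1:,4].argmax();q=plane(K,E,c[k],.116);print(s[k],c[k],q)
C=np.array([.5948,.0067]);r=q[:2]-C;print(np.hypot(*r),(np.arctan2(-r[1],-r[0])+.025))
# slot: dark pixels below lid inside window
yw=-.025;w=C+.1*np.array([np.cos(yw),np.sin(yw)]);pw=proj(K,E,[*w,.042]);print("win px",pw)
u,v=pw.round().astype(int);m=((g<70)).astype(np.uint8);sub=np.zeros_like(m);sub[v-40:v+40,u-45:u+45]=m[v-40:v+40,u-45:u+45]
n,l,s,c=cv2.connectedComponentsWithStats(sub)
for k in range(1,n):
    if s[k,4]>20:
        x=plane(K,E,c[k],.042);print(s[k],c[k],x)
E
python3 go.py .4626 -.308 .13 0
```

```text
t: 8.77
tool_pos: [0.539, 0.0089, 0.0755]
tool_rot: [3.138, -0.0, -0.001]
contact_force: [-3.6, -5.7, 2.2]
opening: 0.0178
grip_force: 2.9
t: 9.43
tool_pos: [0.5794, 0.0099, 0.1984]
tool_rot: [3.141, 0.0, 0.008]
contact_force: [-0.1, 0.0, -0.3]
opening: 0.06
grip_force: 0.0
[249 229  15  15 169] [255.95266272 236.26035503] [0.5406245  0.00786337 0.116     ]
0.05418799267541252 0.003529140419090738
win px [259.31967451  66.61911502]
[ 228   32   65   66 1340] [258.76044776  60.92089552] [0.70006705 0.00480096 0.042     ]
[254  51  11  33 307] [258.90228013  67.17263844] [0.69425089 0.00462399 0.042     ]
t9.48 pos [0.5775 0.0101 0.1958] tiltz [ 0.001  0.    -1.   ] yaw 0.000 -> first shift tx,ty,tz [-115.   318.1   65.7] then roll 0.0
```

View pics/w7.png

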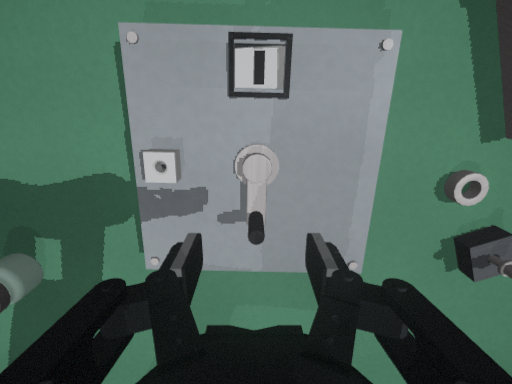

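The slot at (259,67) is centred in the window (yaw about 0.003 rad) and the post's top is at (256,236). I fetch the pin next.

```bash
python3 -m handwheel '[{"tx":-11.5,"ty":31.8,"tz":0,"roll":0},{"tx":-11.5,"ty":31.8,"tz":0,"roll":0},{"tx":-11.5,"ty":31.8,"tz":0,"roll":0},{"tx":-11.5,"ty":31.8,"tz":0,"roll":0},{"tx":-11.5,"ty":31.8,"tz":0,"roll":0},{"tx":-11.5,"ty":31.8,"tz":0,"roll":0},{"tx":-11.5,"ty":31.8,"tz":7,"roll":0},{"tx":-11.5,"ty":31.8,"tz":20,"roll":0},{"tx":-11.5,"ty":31.8,"tz":20,"roll":0},{"tx":-11.5,"ty":31.8,"tz":19,"roll":0},{"tx":0,"ty":0,"tz":0,"roll":0},{"tx":0,"ty":0,"tz":0,"roll":0}]'; python3 - <<'E'
from h import *
from go import go
im,d,K,E=snap("wrist","w8");X=cloud(K,E,d);g=cv2.cvtColor(im,cv2.COLOR_RGB2GRAY)
m=(X[...,2]>.082)&(X[...,2]<.089)&(d>0)&(g>100)
n,l,s,c=cv2.connectedComponentsWithStats(m.astype(np.uint8))
for k in range(1,n):
    if s[k,4]>40:
        q=plane(K,E,c[k],.085);print(s[k],c[k],q,X[l==k].mean(0));go(q[0],q[1],.056,0)
E
```

```text
t: 10.48
tool_pos: [0.4592, -0.3074, 0.1255]
tool_rot: [-3.136, 0.005, 0.008]
contact_force: [0.8, -0.0, 0.4]
opening: 0.0599
grip_force: 0.0
[245 200  21  21 344] [255.18313953 210.11918605] [ 0.46318375 -0.30826204  0.085     ] [ 0.46309719 -0.30826122  0.08484747]
t10.53 pos [ 0.4605 -0.3071  0.1271] tiltz [-0.003  0.004 -1.   ] yaw -0.002 -> first shift tx,ty,tz [ 2.9  1.4 71.1] then roll -0.002
```

```bash
python3 -m handwheel '[{"tx":0.6,"ty":0.3,"tz":25,"roll":0},{"tx":0,"ty":0,"tz":25,"roll":0},{"tx":0,"ty":0,"tz":23,"roll":0},{"tx":0,"ty":0,"tz":0,"roll":0},{"tx":0,"ty":0,"tz":0,"roll":0},{"tx":0,"ty":0,"tz":0,"roll":0}]';python3 go.py .4630 -.3082 .056 0;  python3 -m handwheel '[{"tx":0,"ty":0,"tz":0,"roll":0},{"tx":0,"ty":0,"tz":0,"roll":0},{"tx":0,"ty":0,"tz":0,"roll":0},{"tx":0,"ty":0,"tz":0,"roll":0},{"tx":0,"ty":0,"tz":0,"roll":0},{"tx":0,"ty":0,"tz":0,"roll":0}]' 5 30; python3 go.py .4630 -.3082 .056 0; python3 -c "
from h import *
o=ctrl.get_obs();print(o['contact_force'],o['opening'],o['grip_force'])"
```

```text
t: 11.03
tool_pos: [0.4639, -0.3083, 0.0581]
tool_rot: [3.14, 0.002, 0.003]
contact_force: [1.3, 0.3, 0.9]
opening: 0.06
grip_force: 0.0
t11.03 pos [ 0.4639 -0.3083  0.0581] tiltz [ 0.002 -0.001 -1.   ] yaw 0.001 -> first shift tx,ty,tz [-0.9 -0.1  2.1] then roll 0.001
t: 11.53
tool_pos: [0.4634, -0.3089, 0.0577]
tool_rot: [3.141, -0.001, 0.002]
contact_force: [-0.1, 1.0, 5.6]
opening: 0.015
grip_force: 29.4
t11.53 pos [ 0.4634 -0.3089  0.0577] tiltz [ 0.001 -0.001 -1.   ] yaw -0.000 -> first shift tx,ty,tz [-0.4 -0.7  1.7] then roll -0.0
[-0.05120844  0.99617524  5.56440226] 0.014964444018660834 29.431689083576202
```

```bash
python3 -m handwheel '[{"tx":0,"ty":0,"tz":-10,"roll":0},{"tx":0,"ty":0,"tz":-20,"roll":0},{"tx":0,"ty":0,"tz":-30,"roll":0},{"tx":0,"ty":0,"tz":-30,"roll":0},{"tx":0,"ty":0,"tz":-30,"roll":0},{"tx":0,"ty":0,"tz":-10,"roll":0},{"tx":0,"ty":0,"tz":0,"roll":0},{"tx":0,"ty":0,"tz":0,"roll":0}]'; python3 go.py .58 .1062 .188 0; python3 -c "
from h import *
o=ctrl.get_obs();print(o['contact_force'],o['opening'],o['grip_force'])"
```

```text
t: 12.2
tool_pos: [0.4624, -0.3083, 0.1858]
tool_rot: [-3.141, 0.0, 0.001]
contact_force: [0.7, 0.2, -2.2]
opening: 0.0148
grip_force: 29.8
t12.20 pos [ 0.4624 -0.3083  0.1858] tiltz [-0.  0. -1.] yaw -0.000 -> first shift tx,ty,tz [ 117.5 -414.5   -2.1] then roll -0.0
[ 0.67995206  0.17763142 -2.23454728] 0.014822509530620405 29.75194752216339
```

```bash
python3 -m handwheel '[{"tx":9.8,"ty":-34.5,"tz":0,"roll":0},{"tx":9.8,"ty":-34.5,"tz":0,"roll":0},{"tx":9.8,"ty":-34.5,"tz":0,"roll":0},{"tx":9.8,"ty":-34.5,"tz":0,"roll":0},{"tx":9.8,"ty":-34.5,"tz":0,"roll":0},{"tx":9.8,"ty":-34.5,"tz":0,"roll":0},{"tx":9.8,"ty":-34.5,"tz":0,"roll":0},{"tx":9.8,"ty":-34.5,"tz":0,"roll":0},{"tx":9.8,"ty":-34.5,"tz":0,"roll":0},{"tx":9.8,"ty":-34.5,"tz":0,"roll":0},{"tx":9.8,"ty":-34.5,"tz":0,"roll":0},{"tx":9.8,"ty":-34.5,"tz":0,"roll":0}]'; python3 -m handwheel '[{"tx":0,"ty":0,"tz":0,"roll":0},{"tx":0,"ty":0,"tz":0,"roll":0},{"tx":0,"ty":0,"tz":0,"roll":0},{"tx":0,"ty":0,"tz":0,"roll":0}]'; python3 - <<'E'
from h import *
o=ctrl.get_obs();print(o["tool_pos"])
im,d,K,E=snap("wrist","w9");X=cloud(K,E,d);g=cv2.cvtColor(im,cv2.COLOR_RGB2GRAY)
m=(X[...,2]>.069)&(X[...,2]<.075)&(d>0)&(abs(X[...,0]-.597)<.025)&(abs(X[...,1]-.107)<.025)
P=X[m];r=cv2.minAreaRect(P[:,:2].astype(np.float32));print("block",m.sum(),r)
p=proj(K,E,[.5968,.1066,.072]);print("hole px",p);u,v=p.round().astype(int)
print(g[v-12:v+13,u-14:u+15])
# held pin: pixels near tool centre, z in .13-.22
m=(d>0)&(d<.2);m[:,:235]=0;m[:,275:]=0
for z in(.125,.135,.145,.155,.165):
    k=m&(abs(X[...,2]-z)<.003);print(z,k.sum(),X[k].mean(0) if k.any() else 0, np.ptp(X[k][:,1]) if k.any() else 0)
E
```

```text
t: 13.2
tool_pos: [0.5787, 0.1071, 0.1825]
tool_rot: [3.141, -0.0, -0.009]
contact_force: [0.6, -0.6, -1.0]
opening: 0.0148
grip_force: 29.8
t: 13.53
tool_pos: [0.5794, 0.1045, 0.1846]
tool_rot: [3.141, -0.002, -0.005]
contact_force: [-0.1, -0.4, -0.4]
opening: 0.0149
grip_force: 29.8
[0.57939939 0.10452888 0.18457444]
block 973 ((0.5963772535324097, 0.10692781955003738), (0.031871046870946884, 0.03237132728099823), 88.71068572998047)
hole px [251.5508465  169.19477291]
[[197 197 198 197 197 197 197 198 198 198 198 197 197 198 198 198 197 197
  197 197 197 197 197 197 197 196 197 197 197]
 [197 197 198 198 198 198 198 197 197 198 198 197 198 197 197 197 197 196
  197 198 196 197 197 198 198 197 196 197 198]
 [197 198 198 198 198 198 196 198 197 197 198 197 197 198 197 197 197 198
  197 197 198 197 197 197 197 197 198 197 197]
 [197 198 197 198 198 199 198 198 198 197 198 197 197 197 197 198 197 197
  197 197 197 197 198 198 197 197 198 198 197]
 [197 197 197 197 197 196 198 197 198 197 197 195 194 193 192 194 197 198
  198 198 197 197 198 198 198 197 197 197 197]
 [197 197 198 197 19
[... 1919 characters left out ...]
98 197 198 198 197 197 198 198 197 197 198 197 198 197 197 197 197 197
  198 198 197 197 198 198 197 198 198 198 197]
 [198 198 197 197 198 198 197 198 197 197 197 197 197 198 197 198 198 196
  198 197 198 197 197 197 197 197 198 197 198]
 [198 198 198 197 197 197 197 197 197 197 198 197 197 197 197 197 197 197
  197 197 198 198 197 198 197 198 197 197 197]
 [197 197 197 197 197 197 197 197 196 198 197 196 198 197 196 197 197 197
  197 196 197 197 197 197 198 197 198 197 197]]
0.125 0 0 0
0.135 0 0 0
0.145 38 [0.58232145 0.10491767 0.14496468] 0.009580030686442073
0.155 45 [0.58232556 0.10470155 0.15476688] 0.009184844647502119
0.165 3 [0.58341789 0.10433641 0.16293519] 0.0013409725367001107
```

```bash
python3 -m handwheel '[{"tx":8,"ty":0,"tz":10,"roll":0},{"tx":8,"ty":0,"tz":20,"roll":0},{"tx":0,"ty":0,"tz":14,"roll":0},{"tx":0,"ty":0,"tz":0,"roll":0},{"tx":0,"ty":0,"tz":0,"roll":0},{"tx":0,"ty":0,"tz":0,"roll":0},{"tx":0,"ty":0,"tz":0,"roll":0}]'; python3 - <<'E'
from h import *
from go import go
for i in range(4):
    im,d,K,E=snap("wrist","w10");go(.5965,.1063,.13,0)
X=cloud(K,E,d);m=(d>0)&(d<.2);m[:,:235]=0;m[:,275:]=0
for z in(.08,.085,.09,.095,.1,.105):
    k=m&(abs(X[...,2]-z)<.002);print(z,k.sum(),X[k].mean(0) if k.any() else 0,X[k].max(0) if k.any() else 0)
E
```

```text
t: 14.17
tool_pos: [0.5969, 0.1053, 0.1438]
tool_rot: [-3.141, 0.001, -0.003]
contact_force: [-0.3, 0.4, 0.3]
opening: 0.015
grip_force: 29.8
t14.22 pos [0.597  0.1054 0.1439] tiltz [ 0.002  0.    -1.   ] yaw -0.000 -> first shift tx,ty,tz [-0.5 -0.9 13.9] then roll -0.0
t14.27 pos [0.597  0.1055 0.1439] tiltz [ 0.002  0.    -1.   ] yaw -0.000 -> first shift tx,ty,tz [-0.5 -0.8 13.9] then roll -0.0
t14.32 pos [0.5969 0.1055 0.1437] tiltz [ 0.002  0.    -1.   ] yaw -0.000 -> first shift tx,ty,tz [-0.4 -0.8 13.7] then roll -0.0
t14.37 pos [0.5968 0.1056 0.1435] tiltz [ 0.002  0.    -1.   ] yaw -0.000 -> first shift tx,ty,tz [-0.3 -0.7 13.5] then roll -0.0
0.08 0 0 0
0.085 0 0 0
0.09 0 0 0
0.095 0 0 0
0.1 9 [0.6002337  0.10534938 0.10131457] [0.60118063 0.10906334 0.10193018]
0.105 27 [0.60006964 0.10573437 0.10477073] [0.60135578 0.11049567 0.10689784]
```

```bash
python3 -m handwheel '[{"tx":0.1,"ty":-0.9,"tz":8,"roll":0},{"tx":0,"ty":0,"tz":6,"roll":0},{"tx":0,"ty":0,"tz":3,"roll":0},{"tx":0,"ty":0,"tz":2,"roll":0},{"tx":0,"ty":0,"tz":2,"roll":0},{"tx":0,"ty":0,"tz":2,"roll":0},{"tx":0,"ty":0,"tz":0,"roll":0},{"tx":0,"ty":0,"tz":0,"roll":0}]'
```

```text
t: 15.03
tool_pos: [0.5965, 0.1064, 0.1193]
tool_rot: [-3.142, 0.0, 0.0]
contact_force: [0.1, 0.0, -0.5]
opening: 0.0152
grip_force: 29.9
```

```bash
python3 -m handwheel '[{"tx":0,"ty":0,"tz":3,"roll":0},{"tx":0,"ty":0,"tz":3,"roll":0},{"tx":0,"ty":0,"tz":3,"roll":0},{"tx":0,"ty":0,"tz":3,"roll":0},{"tx":0,"ty":0,"tz":3,"roll":0},{"tx":0,"ty":0,"tz":3,"roll":0},{"tx":0,"ty":0,"tz":2,"roll":0},{"tx":0,"ty":0,"tz":0,"roll":0},{"tx":0,"ty":0,"tz":0,"roll":0}]'
```

```text
t: 15.78
tool_pos: [0.5965, 0.1064, 0.0993]
tool_rot: [3.142, -0.0, -0.0]
contact_force: [0.2, -0.1, -1.3]
opening: 0.0148
grip_force: 29.9
```

```bash
python3 -m handwheel '[{"tx":0,"ty":0,"tz":2,"roll":0},{"tx":0,"ty":0,"tz":1,"roll":0},{"tx":0,"ty":0,"tz":0,"roll":0},{"tx":0,"ty":0,"tz":0,"roll":0}]'; python3 -m handwheel '[{"tx":0,"ty":0,"tz":0,"roll":0},{"tx":0,"ty":0,"tz":0,"roll":0},{"tx":0,"ty":0,"tz":0,"roll":0},{"tx":0,"ty":0,"tz":-20,"roll":0},{"tx":0,"ty":0,"tz":-30,"roll":0},{"tx":0,"ty":0,"tz":-35,"roll":0},{"tx":0,"ty":0,"tz":-15,"roll":0},{"tx":0,"ty":0,"tz":0,"roll":0},{"tx":0,"ty":0,"tz":0,"roll":0}]' 50 ; cat > pin.py <<'E'
from h import *
def pinz(n="wrist"):
    im,d,K,E=snap(n,"pin_"+n);X=cloud(K,E,d)
    k=(d>0)&(abs(X[...,0]-.597)<.013)&(abs(X[...,1]-.106)<.013)&(X[...,2]>.08)&(X[...,2]<.135)
    q=X[k];print(n,k.sum(),"top z",np.percentile(q[:,2],95).round(4) if k.sum()>3 else None,q[q[:,2]>np.percentile(q[:,2],95)-.004].mean(0).round(4) if k.sum()>3 else 0)
    return q
if __name__=="__main__":
    o=ctrl.get_obs();print(o["t"],o["tool_pos"].round(4),o["contact_force"].round(1))
    for n in("wrist","scene","top"): pinz(n)
E
python3 pin.py; python3 go.py .541 .0078 .2 0
```

```text
t: 16.12
tool_pos: [0.5965, 0.1064, 0.0964]
tool_rot: [3.142, -0.0, -0.0]
contact_force: [-0.1, -0.5, -0.4]
opening: 0.0148
grip_force: 29.9
t: 16.87
tool_pos: [0.5972, 0.1064, 0.1979]
tool_rot: [-3.141, 0.0, -0.004]
contact_force: [0.6, 0.2, -0.6]
opening: 0.0505
grip_force: 0.0
16.8667 [0.5972 0.1064 0.1979] [ 0.6  0.2 -0.6]
wrist 532 top z 0.1238 [0.5962 0.1068 0.1229]
scene 90 top z 0.1236 [0.5959 0.1078 0.1224]
top 26 top z 0.1261 [0.5974 0.105  0.1242]
t17.02 pos [0.5953 0.1063 0.1941] tiltz [-0.004 -0.    -1.   ] yaw -0.000 -> first shift tx,ty,tz [-54.3  98.5  -5.6] then roll -0.0
```

```bash
python3 -m handwheel '[{"tx":-14,"ty":24.6,"tz":0,"roll":0},{"tx":-14,"ty":24.6,"tz":0,"roll":0},{"tx":-14,"ty":24.6,"tz":0,"roll":0},{"tx":-13.7,"ty":24.8,"tz":0,"roll":0},{"tx":0,"ty":0,"tz":20,"roll":0},{"tx":0,"ty":0,"tz":30,"roll":0},{"tx":0,"ty":0,"tz":20,"roll":0},{"tx":0,"ty":0,"tz":0,"roll":0},{"tx":0,"ty":0,"tz":0,"roll":0},{"tx":0,"ty":0,"tz":0,"roll":0},{"tx":0,"ty":0,"tz":0,"roll":0}]'; python3 - <<'E'
from h import *
from go import go
import pin
im,d,K,E=snap("wrist","w11")
X=cloud(K,E,d);g=cv2.cvtColor(im,cv2.COLOR_RGB2GRAY);m=(X[...,2]>.1135)&(X[...,2]<.118)&(g<60)
n,l,s,c=cv2.connectedComponentsWithStats(m.astype(np.uint8));k=1+s[1:,4].argmax();q=plane(K,E,c[k],.116);print(s[k],c[k],q)
go(q[0],q[1],.0755,0)
for n in("wrist","scene","top"): pin.pinz(n)
E
```

```text
t: 17.93
tool_pos: [0.5419, 0.0078, 0.1282]
tool_rot: [3.141, 0.0, 0.004]
contact_force: [-0.6, 0.3, 0.4]
opening: 0.0499
grip_force: 0.0
[242 224  24  23 394] [253.38071066 235.04314721] [0.5405207  0.00800289 0.116     ]
t17.98 pos [0.542  0.0078 0.1283] tiltz [ 0.003 -0.    -1.   ] yaw 0.000 -> first shift tx,ty,tz [-1.7 -0.2 52.8] then roll 0.0
wrist 1688 top z 0.1236 [0.596  0.1058 0.1227]
scene 91 top z 0.1246 [0.5973 0.1083 0.1238]
top 33 top z 0.127 [0.5964 0.106  0.1248]
```

```bash
python3 -m handwheel '[{"tx":-0.6,"ty":-0.1,"tz":17,"roll":0},{"tx":0,"ty":0,"tz":17,"roll":0},{"tx":0,"ty":0,"tz":17,"roll":0},{"tx":0,"ty":0,"tz":0,"roll":0},{"tx":0,"ty":0,"tz":0,"roll":0}]'; python3 -m handwheel '[{"tx":0,"ty":0,"tz":0,"roll":0},{"tx":0,"ty":0,"tz":0,"roll":0},{"tx":0,"ty":0,"tz":0,"roll":0},{"tx":0,"ty":0,"tz":0,"roll":0}]' 17 20;python3 pin.py
```

```text
t: 18.55
tool_pos: [0.5396, 0.008, 0.0751]
tool_rot: [-3.141, 0.0, 0.003]
contact_force: [-0.0, 0.5, 0.3]
opening: 0.0497
grip_force: 0.0
t: 18.88
tool_pos: [0.5409, 0.0078, 0.0766]
tool_rot: [3.141, -0.0, 0.003]
contact_force: [-0.1, -0.8, -0.9]
opening: 0.0174
grip_force: 0.0
18.8833 [0.5409 0.0078 0.0766] [-0.1 -0.8 -0.9]
wrist 3091 top z 0.1226 [0.5953 0.1004 0.1215]
scene 90 top z 0.1244 [0.5974 0.1075 0.1232]
top 42 top z 0.1268 [0.5975 0.1051 0.1251]
```

```bash
python3 -m handwheel '[{"tx":0,"ty":-0.4,"tz":0,"roll":0},{"tx":0,"ty":-0.4,"tz":0,"roll":0},{"tx":0,"ty":-0.4,"tz":0,"roll":0},{"tx":0,"ty":-0.4,"tz":0,"roll":0},{"tx":0,"ty":-0.4,"tz":0,"roll":0},{"tx":0,"ty":0,"tz":0,"roll":0}]';python3 pin.py
```

```text
t: 19.53
tool_pos: [0.5402, 0.0086, 0.0756]
tool_rot: [3.139, -0.0, -0.0]
contact_force: [-0.9, -6.0, 0.7]
opening: 0.0172
grip_force: 3.0
19.5333 [0.5402 0.0086 0.0756] [-0.9 -6.   0.7]
wrist 3128 top z 0.1224 [0.5949 0.1003 0.1212]
scene 89 top z 0.1244 [0.5959 0.1084 0.1233]
top 36 top z 0.1266 [0.5953 0.1034 0.1254]
```

```bash
python3 -m handwheel '[{"tx":0,"ty":-0.2,"tz":0,"roll":0},{"tx":0,"ty":-0.2,"tz":0,"roll":0},{"tx":0,"ty":-0.2,"tz":0,"roll":0},{"tx":0,"ty":-0.2,"tz":0,"roll":0},{"tx":0,"ty":-0.2,"tz":0,"roll":0},{"tx":0,"ty":-0.2,"tz":0,"roll":0},{"tx":0,"ty":0,"tz":0,"roll":0}]';python3 pin.py
```

```text
t: 20.27
tool_pos: [0.5401, 0.0097, 0.0756]
tool_rot: [3.139, -0.0, -0.001]
contact_force: [-1.5, -6.1, 1.2]
opening: 0.0169
grip_force: 3.1
20.2667 [0.5401 0.0097 0.0756] [-1.5 -6.1  1.2]
wrist 3344 top z 0.1227 [0.5918 0.1011 0.1216]
scene 88 top z 0.1237 [0.5938 0.108  0.1228]
top 31 top z 0.1271 [0.5932 0.1035 0.1251]
```

```bash
python3 -m handwheel '[{"tx":0,"ty":-0.2,"tz":0,"roll":0},{"tx":0,"ty":-0.2,"tz":0,"roll":0},{"tx":0,"ty":-0.2,"tz":0,"roll":0},{"tx":0,"ty":-0.2,"tz":0,"roll":0},{"tx":0,"ty":-0.2,"tz":0,"roll":0},{"tx":0,"ty":-0.2,"tz":0,"roll":0},{"tx":0,"ty":0,"tz":0,"roll":0}]';python3 pin.py
```

```text
t: 21.0
tool_pos: [0.54, 0.0108, 0.0756]
tool_rot: [3.138, -0.0, -0.001]
contact_force: [-2.0, -6.9, 0.7]
opening: 0.017
grip_force: 3.4
21.0 [0.54   0.0108 0.0756] [-2.  -6.9  0.7]
wrist 3441 top z 0.1227 [0.5915 0.1016 0.1217]
scene 90 top z 0.1232 [0.5933 0.1075 0.1222]
top 25 top z 0.1275 [0.5921 0.1056 0.1259]
```

```bash
python3 -m handwheel '[{"tx":0,"ty":-0.2,"tz":0,"roll":0},{"tx":0,"ty":-0.2,"tz":0,"roll":0},{"tx":0,"ty":-0.2,"tz":0,"roll":0},{"tx":0,"ty":-0.2,"tz":0,"roll":0},{"tx":0,"ty":-0.2,"tz":0,"roll":0},{"tx":0,"ty":-0.2,"tz":0,"roll":0},{"tx":0,"ty":0,"tz":0,"roll":0}]';python3 pin.py
```

```text
t: 21.73
tool_pos: [0.54, 0.012, 0.0756]
tool_rot: [3.139, -0.0, -0.001]
contact_force: [-2.2, -7.6, 1.4]
opening: 0.0173
grip_force: 3.4
21.7333 [0.54   0.012  0.0756] [-2.2 -7.6  1.4]
wrist 3540 top z 0.1227 [0.5917 0.1023 0.1217]
scene 90 top z 0.1239 [0.5937 0.108  0.1228]
top 24 top z 0.1261 [0.593  0.1065 0.1242]
```

```bash
python3 -m handwheel '[{"tx":0.1,"ty":-0.2,"tz":0,"roll":0},{"tx":0,"ty":-0.2,"tz":0,"roll":0},{"tx":0,"ty":-0.2,"tz":0,"roll":0},{"tx":0.1,"ty":-0.2,"tz":0,"roll":0},{"tx":0,"ty":-0.2,"tz":0,"roll":0},{"tx":0,"ty":-0.2,"tz":0,"roll":0},{"tx":0,"ty":0,"tz":0,"roll":0}]';python3 pin.py
```

```text
t: 22.47
tool_pos: [0.5399, 0.0133, 0.0756]
tool_rot: [3.139, -0.0, -0.003]
contact_force: [-2.9, -6.4, 2.6]
opening: 0.0167
grip_force: 3.2
22.4667 [0.5399 0.0133 0.0756] [-2.9 -6.4  2.6]
wrist 2565 top z 0.1096 [0.5972 0.1056 0.1087]
scene 62 top z 0.1106 [0.5989 0.1081 0.1092]
top 11 top z 0.1145 [0.596  0.1092 0.1145]
```

The pin's top fell from 0.123 to 0.109 m (72 + 37 mm), which is fully home. Now I let go.

```bash
python3 -m handwheel '[{"tx":0,"ty":0.4,"tz":0,"roll":0},{"tx":0,"ty":0.4,"tz":0,"roll":0},{"tx":0,"ty":0,"tz":0,"roll":0},{"tx":0,"ty":0,"tz":0,"roll":0}]' 40; python3 -m handwheel '[{"tx":0,"ty":0,"tz":-20,"roll":0},{"tx":0,"ty":0,"tz":-30,"roll":0},{"tx":0,"ty":0,"tz":-35,"roll":0},{"tx":0,"ty":0,"tz":-35,"roll":0},{"tx":0,"ty":0,"tz":0,"roll":0},{"tx":0,"ty":0,"tz":0,"roll":0},{"tx":0,"ty":0,"tz":0,"roll":0}]'; python3 pin.py
```

```text
t: 22.95
tool_pos: [0.5404, 0.0142, 0.0754]
tool_rot: [-3.141, 0.0, 0.0]
contact_force: [0.5, -0.7, -0.2]
opening: 0.04
grip_force: 0.0
t: 23.53
tool_pos: [0.5401, 0.0141, 0.195]
tool_rot: [-3.141, 0.0, 0.001]
contact_force: [0.6, -0.1, -0.6]
opening: 0.04
grip_force: 0.0
23.5333 [0.5401 0.0141 0.195 ] [ 0.6 -0.1 -0.6]
wrist 468 top z 0.11 [0.5967 0.1062 0.1089]
scene 63 top z 0.1111 [0.5994 0.108  0.1097]
top 0 top z None 0
```

```bash
python3 -c "
from station import ctrl
print(ctrl.finish_job())"
```

```text
the job is handed in; nothing more can be done
None
```

The slot aperture shows in the window, the pin has dropped fully home (its top is down 14 mm, as expected), the gripper is open and clear of everything, and the job was handed in at about 23.7 s.

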